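Tip the covered tray to fetch the flat lid for the katori

ROBOT

A 6-joint arm with a two-finger parallel gripper is mounted at the origin on the work surface. World frame = base frame: x ahead of the robot, y to its left, z up, the work surface at z = 0. Lengths are in m, angles in degrees, forces in N, time in s.
With the tool pointing down it reaches from about 0.325 to 0.85 m from the base axis. Payload 15.5 kg.
Tool frame: the origin (TCP) lies midway between the tips of the shut fingers; the grasp point (between the pads) lies 19 mm behind it; y points along the fingers, x is the direction in which the jaws open and shut, and the axes are right-handed (so a half turn about y gives the same grasp; the last joint's range is limited). The gripper opens to 91 mm and grips with 3 to 60 N. Pads are 32 mm wide; open, the fingers measure 118 mm over their backs; the gripper's body (76 mm by 178 mm) begins 60 mm behind the grasp point.
Start: joints at [-82.42, 28.281, 77.091, -0, 74.628, -5.472], TCP at [0.141, -0.609, 0.214] pointing down, gripper open.
Joint ranges: [-166.48, 166.48], [-47.26, 123.95], [12.59, 153.08], [-70.14, 250.14], [6.76, 159.57], [-176.63, 176.63]. Speed limits (degrees/s): [108.29, 108.29, 147.25, 172.46, 172.46, 172.46].

INTERFACE

Orientations are given as a 3x3 rotation matrix whose columns are the frame's x, y, z axes.
In Python, from bench import ctrl gives the robot as it stands. The module is installed in compiled form; this text tells all that it offers. Calls block until the motion is done:
- ctrl.goto(position, orientation): joint-space move of the TCP to a pose.
- ctrl.move_l(position, vel=0.15, ori=None, contact_N=None): straight line of the TCP; ori=None keeps the orientation; vel is the mean speed in m/s. With contact_N (N) it stops when the force on the tool has changed by that much, and returns True; else False.
- ctrl.movej(angles): joint-space move.
- ctrl.command_gripper(opening): opening from 0.0 (shut) to 1.0 (fully open); the grip force is fixed at half the most; returns when the fingers have stopped.
- ctrl.sleep(seconds).
- ctrl.ik(position, orientation): joint angles nearest the present ones, or None.
- ctrl.read_camera(name): name is "scene" or "top" or "wrist"; returns the picture (400x640x3 uint8, blue, green, red); there is no depth.
- ctrl.camera_params(name): a dict with "fx", "fy", "cx", "cy" (pixels), "D" ([k1, k2, p1, p2, k3] as OpenCV has them; the pictures are not rectified), "pose" (4x4, takes a point from camera to world coordinates); the wrist camera has in their place "T_tool_cam" (4x4, takes a point from camera to tool coordinates, whose origin is the TCP and whose axes are the tool frame's). Camera axes: x right, y up, looking along -z (the intrinsics and any distortion apply to the point x, -y, -z); pixel columns grow to the right and rows downward; lengths in m; the calibration is good to about 2 mm. A picture is of the moment at which its call begins: read the wrist's pose just before it. camera_params takes no time and is no camera call.
A pose or a line that the arm cannot do raises ctrl.MotionError and nothing moves.
- ctrl.sign_off(): hands the job in, once; it reports no verdict.
Readings, each from a call of its own:
- ctrl.current_t(): time.
- ctrl.current_q(): joint angles.
- ctrl.current_dq(): joint speeds.
- ctrl.current_effort(): joint torques, N m.
- ctrl.current_tool_pos(): TCP position.
- ctrl.current_eef_rot(): TCP orientation.
- ctrl.current_contact_force(): force on the tool from outside, world axes, zero at the start.
- ctrl.current_wrist_torque(): the same for the moment, N m.
- ctrl.current_grip_width(): opening from 0.0 (shut) to 1.0 (fully open).
Only numpy, scipy, OpenCV 4.12 (cv2) and the standard library are available. Lean on these libraries where they do the work, as an engineer would, in place of code of your own. Each camera call takes 0.05 s, during which the arm holds its last target. There are 200 camera calls.

TASK

The thin steel lid lies under the clear cover of the shallow wooden tray: tip the tray, using its red post as a handle if you like, so that the lid slides into the open corner, then set the tray down flat again with the lid still resting in that corner and let go of it. Pick the lid up from the corner and lay it gently, flat and centred, on the yellow katori so that it covers the mouth. Do not let the lid fall on the work surface, do not knock the katori over, and leave the flask, the orange sipper and the pink bento box where they stand.

Things in the scene. Friction and masses are not known exactly. Their poses are not given: they have to be found in the camera images.
- tray: Loose shallow square pale wooden tray, sides 170 mm, about 0.45 kg, flat on the work surface, open corner towards its -x. Origin: centre of its underside, z up; its corners lie 120 mm out along -x, +x, -y, +y. Walls 8 mm thick, top z = 44 mm; smooth dark floor, top z = 22 mm: the lid starts to slide at a tilt of 0.15 to 0.25 rad and needs up to 0.45 rad to slide along a wall
- tray_cover (a point): Cut-out corner of the clear plastic cover, at tray x = -40 mm, y = 0, z = 47 mm (cover's top, 3 mm thick). The cover is fixed over all of the tray but a square cut-out at the open corner, so the lid cannot be reached under it. The two walls end beside the open corner, leaving a mouth 70 mm wide at tray x = -74 mm. Axes as the tray's
- tray_pivot (a point): Lower edge of the end of the tongue, at tray x = -152 mm, y = 0, z = 0: the tray pivots here, about its y, when its red post is lifted. The tongue runs from the mouth to here: 36 mm wide (54 mm beyond x = -130 mm), level with the floor, solid down to the work surface. Two stops 13 mm high on its end form a V that catches the lid. Axes as the tray's
- tray_post (a point): Grasp point of the tray, half-way up the red square post, 18 x 18 mm, sides along the tray's x and y, that stands at tray x = +92 mm, y = 0 from z = 47 to z = 99 mm; this point is at z = 75 mm. Axes as the tray's
- tray_bay (a point): Where the centre of the lid rests in the open corner, against both stops: tray x = -112 mm, y = 0, z = 24 mm. The lid then overhangs the tongue by 15 mm on both sides and is gripped by its edge, fingers closing along the tray's y; beside the tongue (|y| above 27 mm, x from -125 to -95 mm) the space is free down to the work surface. Axes as the tray's
- lid_center (a point): Centre of the flat round stainless steel lid, 66 mm diameter, 4 mm thick, about 50 g, no knob; z is its axis. It starts lying on the tray's floor under the clear cover
- katori_rim (a point): Centre of the mouth of the yellow ceramic katori (small bowl), at rim height, 38 mm above its underside; rim 56 mm outer and 48 mm inner diameter, narrowing to a 34 mm foot; loose, about 0.13 kg, z up. The lid laid on it has its centre 2 mm above this point
- flask: Aluminium flask bottle, loose, upright, 66 mm diameter, 170 mm high; origin at the centre of its underside. Leave it alone
- sipper: Closed orange sipper cup with white spout, loose, upright, 70 mm diameter, 112 mm high; origin at the centre of its underside. Leave it alone
- bento: Closed pink bento box, loose, 110 mm along its x, 85 (clips 88) mm along its y, 50 mm high; origin at the centre of its underside. Leave it alone
Mind the look-alikes: they are no part of the job. Of the things that look like the part that bears katori_rim, the largest one is meant.

How it is judged (in metres and radians):
On the way, in this order (a step that is already met when the one before it is completed fails the run):
1. the lid has slid into the open corner with the tray tipped by at least 0.12 rad (distance between lid_center and tray_bay below 0.012 m and angle between tray's own z axis and vertical above 0.12 rad), for 0.1 s.
2. the tray stands flat again, let go, with the lid still in the open corner (distance between lid_center and tray_bay below 0.015 m and angle between tray's own z axis and vertical below 0.05 rad and height (world z) of tray below 0.006 m and contact force between the fingers and tray below 0.1 N), for 0.1 s.
At the end, for the whole second after the job is handed in: The lid lies flat (within 0.08 rad) on the rim of the upright katori, its centre within 10 mm of the middle of the mouth; the katori stands on the work surface and the tray stands flat on it (within 0.05 rad) (horizontal distance between lid_center and katori_rim below 0.01 m and z of lid_center in the frame of katori_rim between -0.001 and 0.005 m and angle between the z axis of lid_center and the z axis of katori_rim, either way round below 0.08 rad and angle between katori_rim's own z axis and vertical below 0.08 rad and height (world z) of katori_rim below 0.043 m and angle between tray's own z axis and vertical below 0.05 rad and height (world z) of tray below 0.006 m); the robot touches nothing.
It fails at once if the lid fell on the work surface (height (world z) of lid_center below 0.012 m).
It fails at once if the katori was knocked over (angle between katori_rim's own z axis and vertical above 0.5 rad).
It fails at once if the lid was dropped on the katori instead of laid down gently (horizontal distance between lid_center and katori_rim below 0.03 m and z of lid_center in the frame of katori_rim below 0.05 m and linear speed of lid above 0.6 m/s).
It fails at once if the flask, the sipper or the bento box was shifted by more than 30 mm (distance of any of flask, sipper, bento from where it was at the start of the episode above 0.03 m).
It also fails if it takes over 59 s, if anything falls off the work surface, if the arm or the gripper's body presses on something with over 40 N, if the wrist force passes 120 N, or if a joint passes its speed limit or range.

## Working session

There is one attempt and no reset: what is moved stays moved. The work goes in short steps, each a Python script; the robot and the scene stay as the last script left them, time stands still between calls to the robot, and variables do not carry over. Pictures are saved under pics/ and viewed, about 8 in all and at most 12, crops included, and the job is handed in when it is done.

```bash
mkdir -p pics
python3 - <<'E'
from bench import ctrl
import cv2,numpy as np
for n in("top","scene"):
    cv2.imwrite(f"pics/{n}0.png",ctrl.read_camera(n)); p=ctrl.camera_params(n); print(n,p['fx'],p['cx'],p['cy'],p['D'],np.round(p['pose'],3).tolist())
print(ctrl.camera_params("wrist")); print(ctrl.current_eef_rot(),ctrl.current_t())
E
```

```text
top 517.7131440644284 322.58216545304805 201.44096006043986 [-0.02451034  0.          0.          0.          0.        ] [[0.012, 0.997, -0.072, 0.473], [-1.0, 0.013, 0.006, 0.057], [0.007, 0.072, 0.997, 1.524], [0.0, 0.0, 0.0, 1.0]]
scene 504.84920082416596 329.9689119797444 193.69024654375767 [-0.03894527  0.          0.          0.          0.        ] [[-0.862, -0.346, 0.37, 1.002], [0.507, -0.599, 0.62, 0.781], [0.007, 0.722, 0.692, 0.924], [0.0, 0.0, 0.0, 1.0]]
{'fx': 307.869158491421, 'fy': 307.869158491421, 'cx': 316.2708172469471, 'cy': 196.82960018721062, 'D': array([-0.00423809,  0.        ,  0.        ,  0.        ,  0.        ]), 'T_tool_cam': array([[ 9.99999569e-01, -9.13020026e-04,  1.66057255e-04,
        -1.03354384e-04],
       [ 3.90894020e-04,  2.52131863e-01, -9.67692808e-01,
        -1.71424093e-01],
       [ 8.41654588e-04,  9.67692456e-01,  2.52132111e-01,
         7.13395770e-02],
       [ 0.00000000e+00,  0.00000000e+00,  0.00000000e+00,
         1.00000000e+00]])}
[[ 2.25872530e-01 -1.33727717e-04  9.74156857e-01]
 [-9.74156248e-01  1.09541180e-03  2.25872540e-01]
 [-1.09730833e-03 -9.99999391e-01  1.17151743e-04]] 0.1
```

View pics/top0.png

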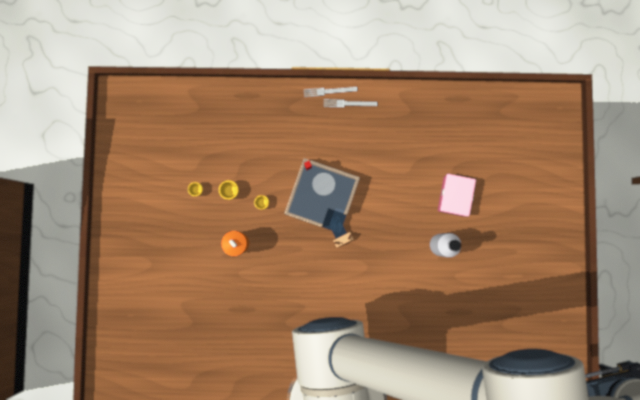

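View pics/scene0.png

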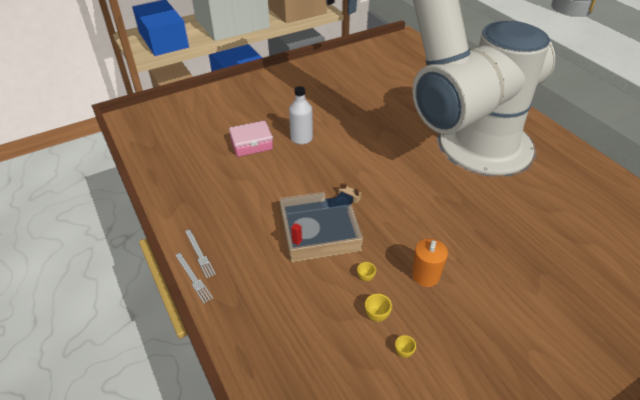

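Yellow bowls in the top view are at (195,188), (228,189) and (261,202). The middle one looks largest, so it should be the katori. The lid is at (323,184), the post at (307,165) and the tongue end near (343,240). The forks and the other bowls are not part of the job. Next I'll measure coarsely, then move above and refine with the wrist camera.

```bash
cat > h.py <<'E'
from bench import ctrl
import cv2,numpy as np
def cam(n):
    p=ctrl.camera_params(n)
    if n=="wrist":
        T=np.eye(4); T[:3,:3]=ctrl.current_eef_rot(); T[:3,3]=ctrl.current_tool_pos(); T=T@p['T_tool_cam']
    else: T=np.array(p['pose'])
    K=np.array([[p['fx'],0,p['cx']],[0,p['fy'],p['cy']],[0,0,1.]])
    return K,np.array(p['D']),T
def shot(n): c=cam(n); return ctrl.read_camera(n),c
def ray(c,px):
    K,D,T=c; u=cv2.undistortPoints(np.array(px,float).reshape(-1,1,2),K,D).reshape(-1,2)
    d=np.c_[u[:,0],-u[:,1],-np.ones(len(u))]@T[:3,:3].T
    return T[:3,3],d
def plane(c,px,z):
    o,d=ray(c,px); return o+d*((z-o[2])/d[:,2])[:,None]
def proj(c,P):
    K,D,T=c; q=(np.atleast_2d(P)-T[:3,3])@T[:3,:3]; q[:,1:]*=-1
    return cv2.projectPoints(q,np.zeros(3),np.zeros(3),K,D)[0].reshape(-1,2)
def blobs(img,lo,hi,amin=15):
    m=cv2.inRange(cv2.cvtColor(img,cv2.COLOR_BGR2HSV),np.array(lo),np.array(hi))
    cs=cv2.findContours(m,cv2.RETR_EXTERNAL,cv2.CHAIN_APPROX_NONE)[0]
    return sorted([c for c in cs if cv2.contourArea(c)>amin],key=cv2.contourArea,reverse=True)
YEL=((22,120,70),(34,255,255))
def Rd(yaw,pitch=0): # tool z along tray x (yaw), fingers down; pitch tips tool with tray about tray y (post lifted: negative side)
    x=np.array([np.cos(yaw),np.sin(yaw),0]); z=np.array([0,0,1.])
    c,s=np.cos(pitch),np.sin(pitch); xt=c*x+s*z; zt=c*z-s*x   # tray axes tipped
    ty=-zt; tz=xt; return np.c_[np.cross(ty,tz),ty,tz]
E
python3 - <<'E'
from h import *
im,c=shot("top")
for k in blobs(im,*YEL): 
    (x,y),wh,a=cv2.minAreaRect(k); print("yel",(x,y),wh,plane(c,[(x,y)],0.035)[0].round(3))
for k in blobs(im,(0,180,90),(5,255,255),5): x=cv2.minAreaRect(k)[0];print("red",x,cv2.contourArea(k),plane(c,[x],.09)[0].round(3))
px=[(323,184),(343,240),(307,165)]
for z in(.022,.09): print(plane(c,px,z).round(3))
im,c=shot("scene")
for k in blobs(im,*YEL): 
    (x,y),wh,a=cv2.minAreaRect(k); print("scene yel",(x,y),wh,plane(c,[(x,y)],0.03)[0].round(3))
cv2.imwrite("pics/c1.png",cv2.resize(shot("top")[0][150:260,170:380],None,fx=3.8,fy=3.8,interpolation=cv2.INTER_CUBIC))
E
```

```text
yel (228.5, 189.5) (17.0, 17.0) [0.612 0.32  0.035]
yel (195.0, 189.0) (12.0, 12.0) [0.612 0.417 0.035]
yel (261.8846130371094, 201.923095703125) (11.178619384765625, 12.747549057006836) [0.577 0.223 0.035]
red (307.4000244140625, 164.8000030517578) 19.5 [0.679 0.092 0.09 ]
[[ 0.633  0.048  0.022]
 [ 0.471 -0.012  0.022]
 [ 0.688  0.095  0.022]]
[[ 0.625  0.048  0.09 ]
 [ 0.471 -0.009  0.09 ]
 [ 0.678  0.093  0.09 ]]
scene yel (378.0, 307.5) (27.0, 26.0) [0.611 0.324 0.03 ]
scene yel (405.0, 345.5) (21.0, 20.0) [0.615 0.423 0.03 ]
scene yel (366.0, 271.0) (18.0, 18.0) [0.581 0.232 0.03 ]
```

View pics/c1.png

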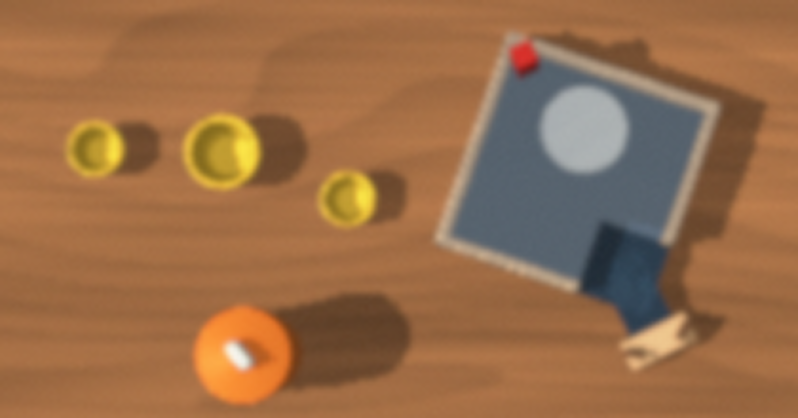

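The crop confirms the middle bowl at (228,189) is the largest, so it is the katori. The lid is clearly under the cover and the tongue points toward the robot. Next is a closer wrist view.

Run:
```python
from h import *
yaw=np.radians(26.5);u=np.array([np.cos(yaw),np.sin(yaw),0])
ctrl.goto([0.57,0.04,0.25],Rd(yaw)); print(ctrl.current_t(),ctrl.current_q())
im,c=shot("wrist"); cv2.imwrite("pics/w1.png",im)
for k in blobs(im,(0,180,70),(6,255,255),20): print("red",cv2.boxPoints(cv2.minAreaRect(k)).round(1).tolist())
```

```text
2.9917 [-2.03827198e+00  2.20257392e+01  8.19516255e+01 -7.05618819e-03
  7.60300463e+01  6.15145998e+01]
red [[309.0, 53.0], [326.0, 53.0], [326.0, 76.0], [309.0, 76.0]]
```

View pics/w1.png

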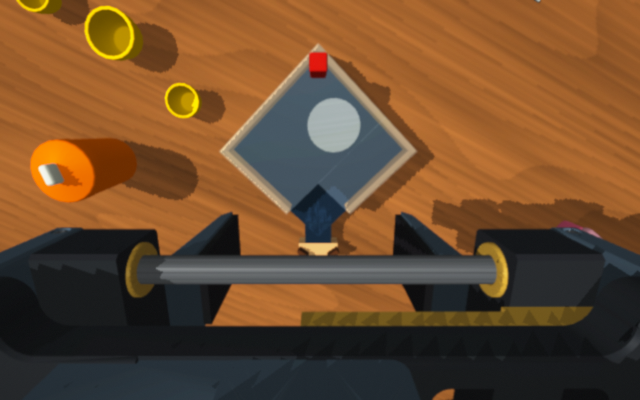

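The tray is fully visible. Its outer corners are at about left (220,151), right (415,151) and top (319,44), with the post at (317,64) and the stops at (318,249). The lid is at (333,125). Next I'll fit the tray pose from those.

Run:
```python
from h import *
im=cv2.imread("pics/w1.png"); c=cam("wrist")
L,R,T=plane(c,[(220.5,151),(415,151),(319,44)],.044)
print(L,R,T,"LR",np.linalg.norm(L-R))
cen=(L+R)/2; print("cen",cen,np.linalg.norm(T-cen)); d=L-R
yaw=np.arctan2(d[1],d[0])-np.pi/2; d2=T-cen; print(np.degrees([yaw,np.arctan2(d2[1],d2[0])]))
P=plane(c,[(317.5,57)],.099)[0]; print("post top",P)  # approx top-face centre
hsv=cv2.cvtColor(im,cv2.COLOR_BGR2HSV); print("post col v",hsv[48:80:2,317].tolist())
# stops (pale) end edge
sub=hsv[238:258,292:346]; m=(sub[...,1]<140)&(sub[...,2]>160); ys,xs=np.nonzero(m); print("stops",xs.min()+292,xs.max()+292,ys.min()+238,ys.max()+238, im[250,300:340:5].tolist())
lid=blobs(im[90:160,300:370],(0,0,140),(180,60,255),200)
for k in lid: (x,y),r=cv2.minEnclosingCircle(k); print("lid",x+300,y+90,r,plane(c,[(x+300,y+90)],.024)[0])
for k in blobs(im,*YEL): print("yel",cv2.fitEllipse(k))
u=np.array([np.cos(yaw),np.sin(yaw),0]);v=np.array([-u[1],u[0],0])
for f in [cen]:
    pts={"post top":(.092,0,.099),"tongue end":(-.152,0,.022),"top corner":(.12,0,.044),"post base":(.083,0,.047)}
    for n,(a,b,z) in pts.items(): print(n,proj(c,cen*[1,1,0]+a*u+b*v+[0,0,z])[0].round(1))
cv2.imwrite("pics/w1c.png",cv2.resize(im[35:265,200:430],None,fx=2.6,fy=2.6,interpolation=cv2.INTER_CUBIC))
```

```text
[0.54553052 0.15771575 0.044     ] [ 0.6514064  -0.05465029  0.044     ] [0.70600818 0.10372374 0.044     ] LR 0.23729525200688698
cen [0.59846846 0.05153273 0.044     ] 0.11953531760847742
[26.49871977 25.88815483]
post top [0.68454708 0.09510037 0.099     ]
post col v [[17, 80, 187], [16, 80, 172], [4, 171, 195], [1, 238, 226], [1, 236, 227], [1, 239, 226], [1, 238, 227], [1, 239, 226], [1, 238, 226], [1, 238, 226], [1, 239, 224], [1, 243, 191], [2, 242, 98], [2, 239, 78], [0, 214, 80], [150, 30, 77]]
stops 299 336 243 254 [[16, 31, 58], [36, 63, 89], [106, 175, 222], [124, 200, 240], [124, 201, 240], [124, 201, 241], [70, 121, 165], [22, 41, 75]]
lid 333.4506721496582 124.69730758666992 27.082244873046875 [0.63481086 0.04752489 0.024     ]
yel ((112.1792984008789, 33.44300079345703), (47.30087661743164, 62.02549743652344), 128.54071044921875)
yel ((182.2223358154297, 100.1628189086914), (32.51360321044922, 36.90794372558594), 128.821044921875)
yel ((41.49693298339844, 5.347419261932373), (12.578487396240234, 49.27511978149414), 92.60064697265625)
yel ((500.7971496582031, 274.4737243652344), (10.084606170654297, 28.93522834777832), 178.89691162109375)
post top [318.1  62. ]
tongue end [317.5 257.4]
top corner [317.9  43.5]
post base [317.8  78.3]
```

View pics/w1c.png

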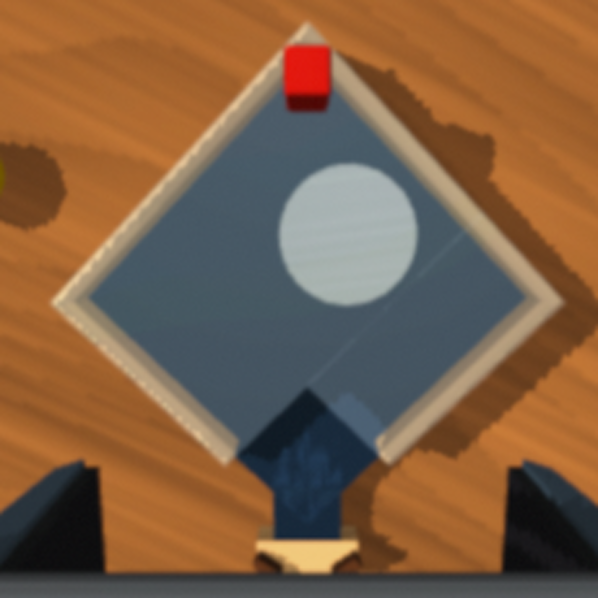

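```bash
cat >> h.py <<'E'
TC=np.array([.5985,.0515,0]); TYAW=np.radians(26.3)
def tray(p,a=0): # tray point -> world, with tray tipped by a about the pivot
    R=Rd(TYAW,a); X,Z=R[:,2],-R[:,1]; Y=np.cross(Z,X); q=np.array(p)-[-.152,0,0]
    return TC+Rd(TYAW)[:,2]*-.152+q[0]*X+q[1]*Y+q[2]*Z
def tip(a,vel): ctrl.move_l(tray((.092,0,.056),a),vel,Rd(TYAW,a))
def see(a):
    im,c=shot("scene"); b=tray((-.112,0,.024),a); px=proj(c,b)[0]; l=proj(c,tray((.031,-.02,.024),a))[0]
    hsv=cv2.cvtColor(im,cv2.COLOR_BGR2HSV); f=lambda p:hsv[int(p[1])-1:int(p[1])+2,int(p[0])-1:int(p[0])+2].reshape(-1,3).mean(0).round()
    print("t",ctrl.current_t(),"a",a,"bay",px.round(),f(px),"old",l.round(),f(l),"F",np.round(ctrl.current_contact_force(),1)); return im
E
python3 - <<'E'
from h import *
ctrl.goto(tray((.092,0,.15)),Rd(TYAW))
ctrl.move_l(tray((.092,0,.056)),.12,contact_N=8)
print(ctrl.current_tool_pos(),tray((.092,0,.056)))
ctrl.command_gripper(0.0); print("w",ctrl.current_grip_width()*91, ctrl.current_t())
see(0)
for a in(.07,.14): tip(a,.05)
see(.14)
for a in(.2,.26,.32): tip(a,.03)
cv2.imwrite("pics/s1.png",cv2.resize(see(.32)[130:290,230:430],None,fx=4,fy=4,interpolation=cv2.INTER_CUBIC))
E
```

```text
[0.68152155 0.09223213 0.05698182] [0.68097675 0.09226255 0.056     ]
w 18.219778105332185 5.7583
t 5.8083 a 0 bay [343. 197.] [105. 123.  61.] old [305. 228.] [105.  17.  76.] F [-0.6 -0.4 -0.6]
t 6.8583 a 0.14 bay [344. 195.] [107.  51.  56.] old [306. 220.] [104.  62.  62.] F [-0.2 -0.4 -4.1]
t 8.8583 a 0.32 bay [345. 192.] [ 60.   3. 152.] old [308. 208.] [104.  58.  95.] F [ 0.1  0.5 -3.5]
```

View pics/s1.png

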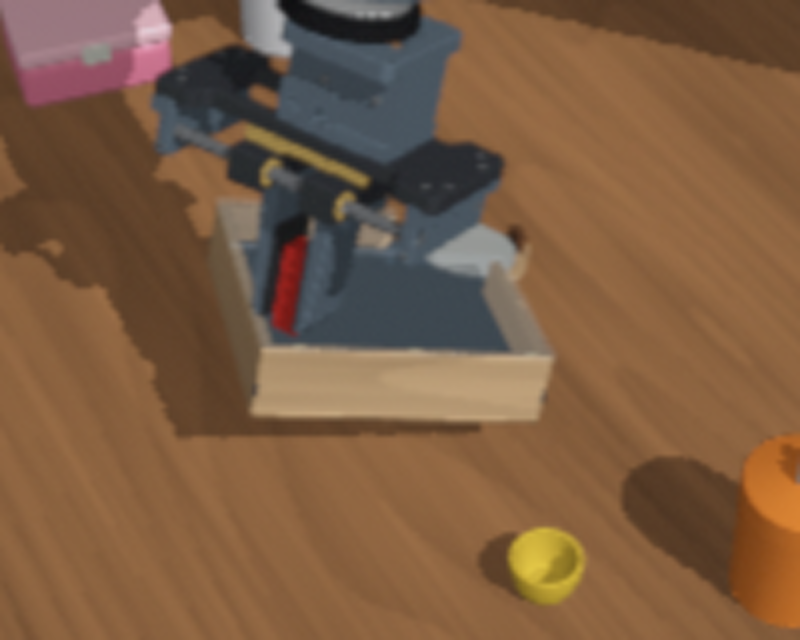

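The lid (~(348,192) in the scene image) has slid into the V by the stops. I'll tip a bit more to seat it, then lower, release and look.

Run:
```python
from h import *
for a in(.39,.45): tip(a,.04)
ctrl.sleep(.3); see(.45)
for a in(.36,.27,.18,.09): tip(a,.05)
tip(.02,.04); tip(0,.02); print(ctrl.current_contact_force())
ctrl.command_gripper(1.0); ctrl.sleep(.3)
ctrl.move_l(tray((.092,0,.16)),.15)
ctrl.goto(tray((-.10,0,.25)),Rd(TYAW)); print(ctrl.current_t())
im,c=shot("wrist"); np.savez("c2.npz",K=c[0],D=c[1],T=c[2]); cv2.imwrite("pics/w2.png",im)
```

```text
t 10.325 a 0.45 bay [346. 190.] [ 88.   7. 153.] old [311. 198.] [150.  81. 101.] F [-0.2 -0.2 -4.8]
[ 1.37084843  0.67387772 -1.8677405 ]
16.8917
```

View pics/w2.png

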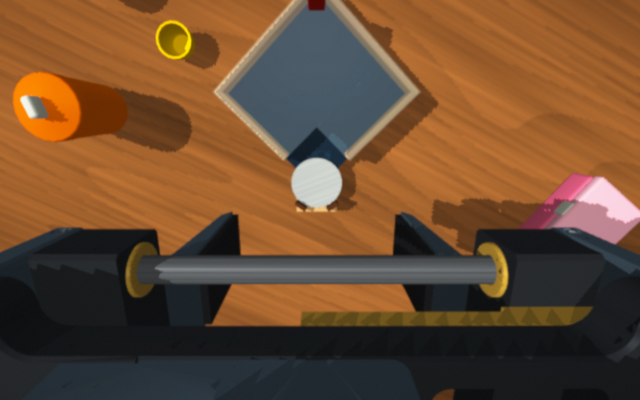

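The lid is at (317,182), against the stops, and the tray looks flat. Now to compute its position, and to measure the katori from directly above.

Run:
```python
from h import *
im=cv2.imread("pics/w2.png"); d=np.load("c2.npz"); c=(d['K'],d['D'],d['T'])
for k in blobs(im[145:205,280:355],(0,0,140),(180,60,255),300)[:1]:
    (x,y),ax,_=cv2.fitEllipse(k); P=plane(c,[(x+280,y+145)],.026)[0]; print("lid",x+280,y+145,ax,P,"model bay",tray((-.112,0,.024)))
L,R=plane(c,[(215,92),(420,92)],.044); print("tray cen",(L+R)/2,np.linalg.norm(L-R),np.degrees(np.arctan2(*(L-R)[1::-1]))-90)
u=Rd(TYAW)[:,2]; K=np.array([.611,.321,0])
ctrl.goto(K-.071*u+[0,0,.2],Rd(TYAW)); print(ctrl.current_t())
im,c=shot("wrist"); cv2.imwrite("pics/w3.png",im)
for k in blobs(im,*YEL,100):
    (x,y),ax,_=cv2.fitEllipse(k); P=plane(c,[(x,y)],.038)[0]; e=plane(c,k[:,0].astype(float),.038); print("yel",round(x),round(y),np.round(ax),P,"diam",2*np.linalg.norm(e-P,axis=1).mean())
```

```text
lid 316.4008102416992 181.66153717041016 (47.322532653808594, 50.1943359375) [0.49999311 0.00247934 0.026     ] model bay [0.49809352 0.00187603 0.024     ]
tray cen [0.59928162 0.0502454  0.044     ] 0.23846003928043147 26.340099891462557
18.0583
yel 315 115 [52. 54.] [0.61255419 0.32269461 0.038     ] diam 0.054773570053961135
yel 230 70 [38. 42.] [0.61375361 0.41813918 0.038     ] diam 0.03944690994400532
yel 376 181 [35. 36.] [0.57936812 0.23017286 0.038     ] diam 0.039505203126602516
```

View pics/w3.png

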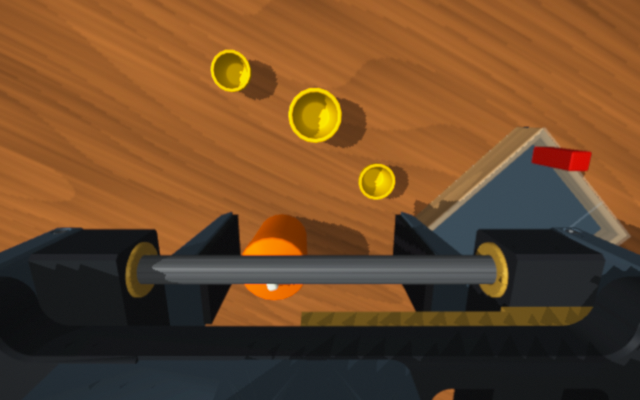

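Katori rim centre is (0.6125, 0.3227), with a measured diameter of 55 mm against 56 given. The look-alikes measure 39 mm. Now to pick the lid.

Run:
```python
from h import *
P=np.array([.4993,.0020,0])
ctrl.goto(P+[0,0,.12],Rd(TYAW))
print("contact",ctrl.move_l(P+[0,0,.008],.1,contact_N=8),ctrl.current_tool_pos())
ctrl.command_gripper(0.0); print("w mm",ctrl.current_grip_width()*91)
print("lift"); ctrl.move_l(P+[0,0,.05],.05); print("w",ctrl.current_grip_width()*91)
ctrl.move_l(P+[0,0,.2],.15); print("w",ctrl.current_grip_width()*91,ctrl.current_t(),ctrl.current_contact_force())
cv2.imwrite("pics/w4.png",ctrl.read_camera("wrist"))
```

```text
contact False [0.49962347 0.00199885 0.00844361]
w mm 64.25154714076353
lift
w 64.62945605577187
w 64.34652271873372 23.2167 [-0.952297   -1.03098836 -0.74981127]
```

View pics/w4.png

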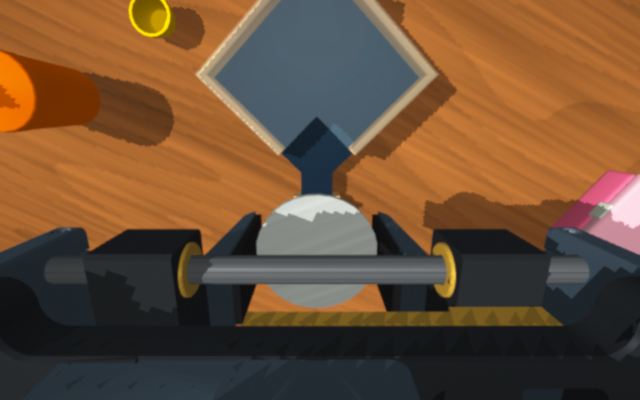

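The lid is held level and centred between the pads (~(317,250)). Next I'll carry it over and lay it down.

Run:
```python
from h import *
K=np.array([.6125,.3225,0])
ctrl.move_l(K+[0,0,.2],.15); ctrl.move_l(K+[0,0,.05],.1); ctrl.sleep(.3)
print("contact",ctrl.move_l(K+[0,0,.0195],.012,contact_N=2.5),ctrl.current_tool_pos(),ctrl.current_contact_force(),ctrl.current_grip_width()*91)
ctrl.command_gripper(1.0); ctrl.sleep(.2)
z=ctrl.current_tool_pos(); ctrl.move_l(z+[0,0,.15],.08)
u=Rd(TYAW)[:,2]; ctrl.goto(K-.071*u+[0,0,.2],Rd(TYAW)); print(ctrl.current_t())
im,c=shot("wrist"); cv2.imwrite("pics/w5.png",im)
for k in blobs(im[60:170,250:380],(0,0,120),(180,70,255),300)[:1]:
    (x,y),ax,_=cv2.fitEllipse(k); print("lid",x+250,y+60,ax,plane(c,[(x+250,y+60)],.042)[0])
for k in blobs(im,*YEL,20): print("yel",cv2.boundingRect(k))
s=shot("scene")[0]; v=np.vstack([cv2.resize(im[60:250,200:440],(640,507))[:300],cv2.resize(s[220:350,280:490],None,fx=3.05,fy=3.05)[:300,:640]])
cv2.imwrite("pics/w5c.png",v)
```

```text
contact True [0.61251004 0.32249918 0.02436427] [-0.59902129 -0.30796643  6.38137373] 64.20867217411144
32.725
lid 316.43343353271484 116.40080642700195 (63.243438720703125, 65.0321044921875) [0.61281381 0.32260453 0.042     ]
yel (213, 52, 40, 42)
yel (360, 165, 37, 36)
yel (503, 267, 4, 18)
```

View pics/w5c.png

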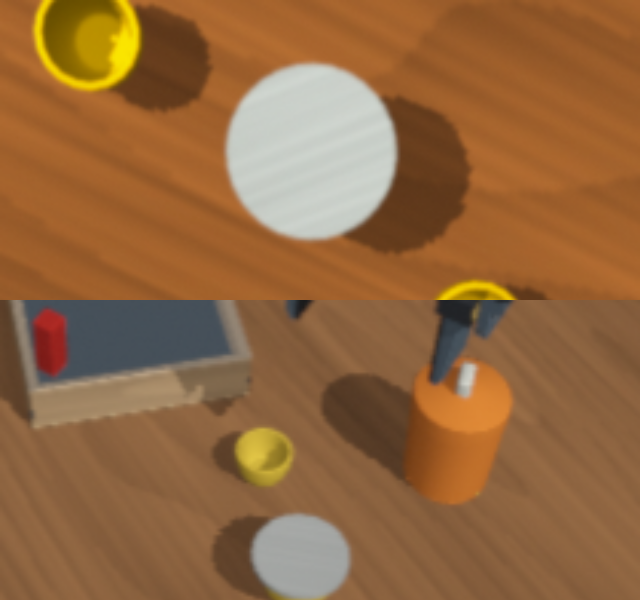

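The lid lies flat on the katori with its centre at (0.6128, 0.3226), about 0.3 mm from the measured mouth centre. The arm is clear and the tray is flat.

```bash
python3 -c "
from bench import ctrl
print(ctrl.current_contact_force()); ctrl.sign_off(); print(ctrl.current_t())"
```

```text
[ 0.10022686  0.68400086 -0.58840853]
the job is handed in; nothing more can be done
the job is handed in; nothing more can be done
```

I handed the job in at about 33 s, with the lid lying flat on the yellow katori and the arm clear of everything. The interface reports no verdict.

**What I did:**
- I gripped the red post and tipped the tray to 0.45 rad about its pivot. The lid slid into the open corner by 0.32 rad.
- I set the tray down and let go, then picked the lid up by its edge from the corner. The gripper read about 64 mm on the 66 mm lid.
- I laid the lid on the largest bowl, lowering at 12 mm/s and stopping on light contact at the expected height (TCP z 24 mm).

**Last checks:**
- **Lid position:** its centre measured (0.6128, 0.3226), against (0.6125, 0.3227) for the katori mouth measured earlier. That is about 0.3 mm apart, within the roughly 2 mm calibration.
- **Lid fit:** the picture showed it flat and covering the mouth, with the look-alike bowls still there.
- **Tray and arm:** the tray looked flat, and the force on the tool was only about 1 N of drift.
- **Flask, sipper and bento:** I did not measure these again at the end. The arm never came near the flask or the bento, and crossed near the sipper only well above it.
- **Disagreement:** the lid measured about 2 mm from the modelled corner position, within calibration. No check failed.

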